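Washed sockets back on the socket rail in order of size

ROBOT

A 6-joint arm with a two-finger parallel gripper is mounted at the origin on a cart in front of the work surface, level with it; the furniture and walls round the work are solid. World frame = base frame: x ahead of the robot, y to its left, z up, the work surface at z = 0. Lengths are in m, angles in rad, forces in N, time in s.
With the tool pointing down it reaches from about 0.275 to 0.975 m from the base axis. Payload 8.4 kg.
Tool frame: the origin (TCP) lies midway between the tips of the shut fingers; the grasp point (between the pads) lies 19 mm behind it (robot.grip_point_offset is the distance from the TCP to the grasp point, in m); z points along the fingers, y is the line along which they close (so a half turn about z gives the same grasp; the last joint's range is limited). The gripper opens to 92 mm and grips with 3 to 60 N. Pads are 20 mm wide; open, the fingers measure 128 mm over their backs; the gripper's body (75 mm by 189 mm) begins 69 mm behind the grasp point.
Start: joints at [1.129, 0.353, 1.633, -0, 1.155, -0.002], TCP at [0.266, 0.566, 0.215] pointing down, gripper open.
Joint ranges: [-2.63, 2.63], [-0.92, 2.1], [0.06, 2.66], [-1.3, 4.44], [0, 2.69], [-3.02, 3.02]. Speed limits (rad/s): [2.22, 2.22, 2.79, 3.14, 3.14, 3.14].

INTERFACE

Orientations are given as a unit quaternion [w, x, y, z].
In Python, from rig import robot, vision, workorder gives the robot as it stands. The module is installed in compiled form; this text tells all that it offers.
- The arm moves only by the shell command python3 -m crank 'ROWS' [FORCE]. ROWS is JSON, a list of rows, each a list of 7 numbers: the shift along the world's x, y, z in units of 40 mm (1.0 is 40 mm), then the turn, a rotation vector about the world's x, y, z in units of 10 degrees (1.0 is 10 degrees), then the finger opening in mm, from 0 to 91.9. In form: [[dx, dy, dz, ax, ay, az, gripper], ...]. A call has exactly 5 rows; each row is the pose to reach, as a shift and turn from the pose commanded when the call began; what a row does not reach only later rows make up. A row lasts 1/8 s, in which the tool goes at most 62.5 mm and 10.7 degrees, less where a joint would pass 70% of its speed; a pose out of reach is approached as far as the arm can. A call with a gripper value outside its range is refused whole. The fingers move at their own pace and stop on an object; FORCE is the grip in N (left out, the last holds). Time passes only in rows, so rows that repeat a pose let the fingers close, or fill a call up. It gives the time, the measured TCP pose, the force, the opening and the grip force at its end, in the units of the state.
- robot.get_obs(): the state, without advancing time (a new reading comes with each control period).
- vision.capture(name): name is "scene" or "top" or "wrist"; returns (picture, depth): 420x560x3 uint8, red, green, blue; 420x560 float32, m along the optical axis (not along the pixel's ray), 0 where there is no reading.
- vision.camera_params(name): a dict with "K" (3x3 intrinsics, pixels), "T" (4x4, takes a point from camera to world coordinates). Camera axes: x right, y down, z forward; pixel columns grow to the right and rows downward; lengths in m; the calibration is good to about 2 mm. A picture is of the moment at which its call begins: read the wrist's pose just before it. camera_params takes no time and is no camera call; for the wrist camera it gives the pose at the moment of the call.
- workorder.sign_off(): hands the job in; it is judged then, once.
The state is a dict: "t": time; "joint_positions": joint angles; "qd": joint speeds; "tau": joint torques, N m; "eef_pos": TCP position; "eef_rot": TCP orientation; "wrist_force": force on the tool from outside, world axes, zero at the start; "ft_torque": the same for the moment, N m; "grip_width": finger opening in m; "grip_force": force on a finger pad.
Only numpy, scipy, OpenCV 4.12 (cv2) and the standard library are available. Lean on these libraries where they do the work, as an engineer would, in place of code of your own. Each camera call takes 0.05 s, during which the arm holds its last target. There are 200 camera calls.

TASK

The four washed wrench sockets stand in no particular order in a row on the wire drain rack. Put them back on the socket rail, one over each stud, in order of size from the largest next to the carrying handle to the smallest at the far end, each standing upright with its hexagon mouth up and sitting right down on its black base. Do not shift the ratchet, the tin or the tappet that lie around, and let go of everything at the end.

Things in the scene. Friction and masses are not known exactly. Their poses are not given: they have to be found in the camera images.
- socket_s_mid (a point): Smallest of four round dark steel wrench sockets: 34 mm outside diameter over its upper 60 %, 46 mm tall, mouth up with a 22 mm hexagon recess; the lower 40 % is 32 mm across, with a 19 mm square drive hole open at the underside, at least 18 mm deep. Point: on its axis, half-way up (23 mm above its underside); z up along the axis. 170 g.
- socket_m_mid (a point): Second smallest of four round dark steel wrench sockets: 42 mm outside diameter over its upper 60 %, 50 mm tall, mouth up with a 29 mm hexagon recess; the lower 40 % is 36 mm across, with a 19 mm square drive hole open at the underside, at least 18 mm deep. Point: on its axis, half-way up (25 mm above its underside); z up along the axis. 230 g.
- socket_l_mid (a point): Second largest of four round dark steel wrench sockets: 50 mm outside diameter over its upper 60 %, 55 mm tall, mouth up with a 35 mm hexagon recess; the lower 40 % is 40 mm across, with a 19 mm square drive hole open at the underside, at least 18 mm deep. Point: on its axis, half-way up (27.5 mm above its underside); z up along the axis. 320 g.
- socket_xl_mid (a point): Largest of four round dark steel wrench sockets: 58 mm outside diameter over its upper 60 %, 60 mm tall, mouth up with a 43 mm hexagon recess; the lower 40 % is 44 mm across, with a 19 mm square drive hole open at the underside, at least 18 mm deep. Point: on its axis, half-way up (30 mm above its underside); z up along the axis. 420 g.
- drain_rack: Fixed wire drain rack over a shallow pan, 264 x 72 mm. Origin: centre of its underside on the bench; x along the row, z up. The sockets stand in one row along x, 60 mm apart (x = -90, -30, 30, 90 mm), undersides 16 mm above the bench, each loosely over an upright peg 7 mm thick that rises 17.5 mm into its drive hole: lift straight up by 25 mm or more before moving sideways.
- socket_rail: Fixed aluminium socket rail, 242 x 36 mm, lying on the bench. Origin: centre of its underside, x along it, z up. Four equal upright steel studs, 12.4 mm thick with tapered noses, stand on the centre line at x = -90, -30, 30 and 90 mm. Sockets seat on round black clip bases 16 mm above the bench; the studs rise 19 mm above these. The carrying handle is at either its +x or its -x end.
- rail_handle: Fixed carrying handle of the rail: a black cross grip 98 mm long, 18 mm thick, 19 mm high, lying across one end of the rail (the other end has only a small cap). Origin: its middle on the bench, 127.5 mm from the rail's origin at the rail's +x or -x end; 37.5 mm from the nearest stud.
- ratchet_mid (a point): Bystander: ratchet wrench, 223 mm long, 34 mm high, black grip, lying behind the work, just in front of shelf bins that hang over the bench from 0.22 m up. Point: its middle, 17 mm above the bench; y along the handle. Not to be shifted.
- tin_mid (a point): Bystander: low round green tin with a grey lid, 57 mm across, 37 mm tall, on the bench. Point: on its axis, half-way up. Not to be shifted.
- tappet_mid (a point): Bystander: bucket tappet, a plain closed steel cylinder without a recess, 31 mm across, 25 mm tall, on the bench. Point: on its axis, half-way up. Not to be shifted.
Mind the look-alikes: they are no part of the job. What is shaped like the part that bears socket_l_mid but orange is not meant.

How it is judged:
By the outcome, as a careful person would: the job done as asked, in the order asked, and still so for the second after the job is handed in, with the robot touching nothing.
It also fails if it takes over 93 s, if anything falls off the work surface, if the arm or the gripper's body presses on something with over 40 N, if the wrist force passes 120 N, or if a joint passes its speed limit or range.

## Working session

There is one attempt and no reset: what is moved stays moved. The work goes in short steps, Python scripts to look and compute and a shell command to move; the robot and the scene stay as the last step left them, time stands still between calls to the robot, and variables do not carry over. Pictures are saved under pics/ and viewed, at most 14 in all, crops included, and the job is handed in when it is done.

```bash
mkdir -p pics; python3 - <<'E'
from rig import robot, vision
import cv2, numpy as np
o=robot.get_obs(); print(o['t'],o['eef_pos'],o['eef_rot'],o['grip_width'],robot.grip_point_offset)
for n in ("scene","top"):
    p,d=vision.capture(n); cv2.imwrite(f"pics/{n}0.png",p[:,:,::-1]); np.save(f"pics/{n}0.npy",d)
    c=vision.camera_params(n); print(n,np.round(c['K'],1).tolist(),np.round(c['T'],3).tolist())
E
```

```text
0.0 [0.26587384 0.56508018 0.21388461] [-1.43863833e-04  2.18106994e-01  9.75924618e-01 -6.76588117e-04] 0.09183978053546947 0.0187
scene [[474.0, 0.0, 278.5], [0.0, 474.0, 213.7], [0.0, 0.0, 1.0]] [[0.502, -0.552, 0.666, -0.221], [-0.865, -0.31, 0.395, -0.584], [-0.011, -0.774, -0.633, 0.784], [0.0, 0.0, 0.0, 1.0]]
top [[389.0, 0.0, 282.3], [0.0, 389.0, 209.9], [0.0, 0.0, 1.0]] [[0.021, -0.996, 0.089, 0.443], [-1.0, -0.021, -0.003, -0.126], [0.005, -0.089, -0.996, 0.924], [0.0, 0.0, 0.0, 1.0]]
```

View pics/top0.png

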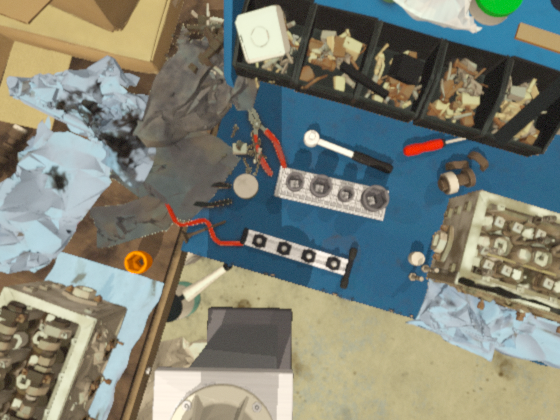

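View pics/scene0.png

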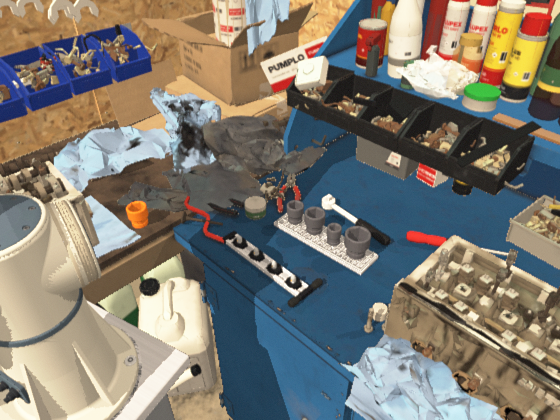

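The top view shows the rack row at about (295,183) to (374,199), the rail studs at about (259,241), (284,248), (310,256) and (334,264), and the handle at the right end at (348,267). The tin is at (245,186), the ratchet at (345,150), and something that could be the tappet is at (416,259).

```bash
cat > h.py <<'E'
import numpy as np, cv2
from rig import robot, vision
def cloud(d,n=None,c=None):
    c=c or vision.camera_params(n); K,T=c['K'],c['T']
    v,u=np.mgrid[:d.shape[0],:d.shape[1]]
    P=np.stack([(u-K[0,2])/K[0,0]*d,(v-K[1,2])/K[1,1]*d,d],-1)
    W=P@T[:3,:3].T+T[:3,3]; W[d<=0]=np.nan; return W
E
python3 - <<'E'
from h import *
p=cv2.imread("pics/top0.png"); W=cloud(np.load("pics/top0.npy"),"top")
for nm,(u,v) in dict(A=(295,185),B=(320,187),C=(346,196),D=(374,199),tin=(245,186),tap=(416,259),s1=(259,241),s2=(284,248),s3=(310,256),s4=(334,264),h=(348,267),ratch=(345,150)).items():
    w=W[v-14:v+15,u-14:u+15].reshape(-1,3); w=w[~np.isnan(w[:,0])]
    zt=np.percentile(w[:,2],98); s=w[w[:,2]>zt-.008]
    print(nm,'z98 %.3f'%zt,len(s),np.round(s.mean(0),3),np.round((s.min(0)+s.max(0))/2,3),np.round(np.ptp(s,axis=0),3))
print('bench',np.round(W[280,300],3),np.round(W[220,330],3))
x0=cv2.resize(p[120:290,215:440],None,fx=3.5,fy=3.5,interpolation=cv2.INTER_CUBIC); cv2.imwrite("pics/topz.png",x0)
E
```

```text
A z98 0.067 143 [ 0.585 -0.155  0.065] [ 0.585 -0.155  0.064] [0.04 0.04 0.01]
B z98 0.072 194 [ 0.577 -0.213  0.07 ] [ 0.576 -0.213  0.071] [0.049 0.049 0.011]
C z98 0.063 116 [ 0.562 -0.27   0.061] [ 0.564 -0.263  0.063] [0.039 0.051 0.016]
D z98 0.077 240 [ 0.551 -0.333  0.074] [ 0.55  -0.333  0.074] [0.056 0.056 0.01 ]
tin z98 0.039 483 [ 0.578 -0.043  0.037] [ 0.579 -0.042  0.047] [0.059 0.054 0.03 ]
tap z98 0.026 170 [ 0.416 -0.444  0.025] [ 0.412 -0.446  0.032] [0.04  0.039 0.026]
s1 z98 0.029 21 [ 0.452 -0.077  0.032] [ 0.452 -0.077  0.032] [0.009 0.009 0.01 ]
s2 z98 0.029 23 [ 0.436 -0.134  0.031] [ 0.436 -0.134  0.03 ] [0.011 0.009 0.012]
s3 z98 0.028 24 [ 0.42  -0.191  0.03 ] [ 0.42  -0.187  0.029] [0.013 0.018 0.016]
s4 z98 0.029 22 [ 0.404 -0.248  0.031] [ 0.403 -0.249  0.03 ] [0.009 0.009 0.014]
h z98 0.019 274 [ 0.398 -0.275  0.016] [ 0.394 -0.275  0.024] [0.065 0.054 0.026]
ratch z98 0.023 136 [ 0.664 -0.283  0.019] [ 0.665 -0.274  0.021] [0.042 0.067 0.012]
bench [ 0.36  -0.174 -0.004] [ 0.503 -0.243 -0.001]
```

View pics/topz.png

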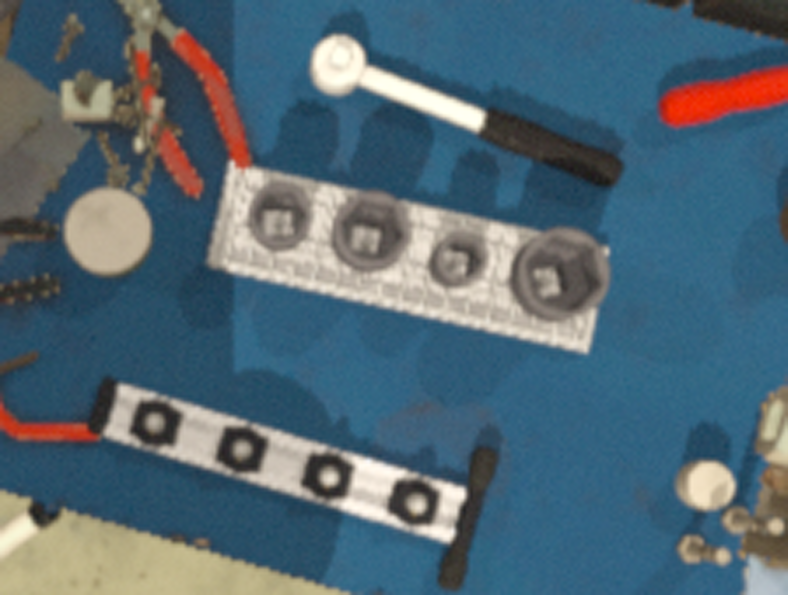

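The sockets along the row are M (A), L (B), S (C) and XL (D). The heights measured are 67, 72, 63 and 77 mm, against 66, 71, 62 and 76 mm expected. Stud s4 next to the handle takes XL, and s1 takes S. Next I'll check the clearance to the bins and refine the centres.

```bash
python3 - <<'E'
from h import *
for n in("top","scene"):
    W=cloud(np.load(f"pics/{n}0.npy"),n).reshape(-1,3); W=W[~np.isnan(W[:,0])]
    for y in np.arange(-.45,0.05,.05):
        for za,zb in((.1,.2),(.2,.4)):
            m=(abs(W[:,1]-y)<.025)&(W[:,2]>za)&(W[:,2]<zb)&(W[:,0]>.35)
            if m.sum()>3: s=W[m]; i=s[:,0].argsort()[2]; print(n,'y%.2f'%y,za,np.round(s[i],3),'minz %.3f'%s[:,2].min())
    dia=dict(A=(.585,-.155,.066,.042),B=(.577,-.213,.071,.05),C=(.562,-.27,.062,.034),D=(.551,-.333,.076,.058))
    for k,(x,y,zt,D) in dia.items():
        m=(np.hypot(W[:,0]-x,W[:,1]-y)<D/2+.012)&(abs(W[:,2]-zt)<.005); s=W[m]
        (c,r)=cv2.minEnclosingCircle(s[:,:2].astype(np.float32)); print(n,k,m.sum(),np.round(c,4),'r %.4f'%r,'z %.4f'%np.median(s[:,2]),'mid',np.round(np.percentile(s[:,:2],[3,97],axis=0).mean(0),4))
    for k,(x,y) in dict(s1=(.452,-.077),s2=(.436,-.134),s3=(.42,-.191),s4=(.404,-.248)).items():
        m=(np.hypot(W[:,0]-x,W[:,1]-y)<.016)&(W[:,2]>.026)&(W[:,2]<.045); s=W[m]; print(n,k,m.sum(),np.round(s.mean(0),4),'max %.4f'%s[:,2].max())
E
```

```text
top y-0.45 0.1 [ 0.37  -0.474  0.139] minz 0.101
top y-0.45 0.2 [ 0.637 -0.468  0.27 ] minz 0.227
top y-0.40 0.2 [ 0.65  -0.422  0.254] minz 0.229
top y-0.35 0.2 [ 0.663 -0.375  0.234] minz 0.228
top y-0.30 0.2 [ 0.676 -0.325  0.255] minz 0.228
top y-0.25 0.2 [ 0.69  -0.274  0.239] minz 0.229
top y-0.20 0.2 [ 0.704 -0.222  0.267] minz 0.230
top y-0.15 0.2 [ 0.706 -0.158  0.289] minz 0.226
top y-0.10 0.2 [ 0.725 -0.078  0.248] minz 0.229
top y-0.05 0.1 [ 0.865 -0.025  0.192] minz 0.167
top y-0.05 0.2 [ 0.742 -0.073  0.239] minz 0.200
top y-0.00 0.1 [ 0.808 -0.01   0.101] minz 0.100
top y-0.00 0.2 [ 0.856 -0.019  0.2  ] minz 0.200
top A 135 [ 0.5857 -0.1552] r 0.0211 z 0.0649 mid [ 0.5856 -0.1543]
top B 188 [ 0.5768 -0.2132] r 0.0252 z 0.0698 mid [ 0.5771 -0.2134]
top C 103 [ 0.5613 -0.2718] r 0.0171 z 0.0610 mid [ 0.5608 -0.2723]
top D 231 [ 0.551  -0.3337] r 0.0293 z 0.0747 mid [ 0.5511 -0.3332]
top s1 21 [ 0.452  -0.0767  0.032 ] max 0.0368
top s2 22 [ 0.4356 -0.1341  0.0317] max 0.0362
top s3 21 [ 0.4203 -0.1915  0.0315] max 0.0372
top s4 21 [ 0.4034 -0.2486  0.0319] max 0.0371
sce
[... 428 characters left out ...]
7 -0.077  0.246] minz 0.225
scene y-0.05 0.1 [ 0.861 -0.026  0.108] minz 0.100
scene y-0.05 0.2 [ 0.74  -0.073  0.236] minz 0.229
scene y-0.00 0.1 [0.808 0.003 0.1  ] minz 0.100
scene y-0.00 0.2 [ 0.937 -0.025  0.302] minz 0.260
scene A 97 [ 0.5862 -0.1602] r 0.0274 z 0.0647 mid [ 0.5834 -0.1545]
scene B 129 [ 0.5736 -0.2115] r 0.0263 z 0.0697 mid [ 0.575 -0.213]
scene C 82 [ 0.5606 -0.2722] r 0.0179 z 0.0608 mid [ 0.5597 -0.2715]
scene D 182 [ 0.5499 -0.3331] r 0.0298 z 0.0745 mid [ 0.5497 -0.3328]
scene s1 18 [ 0.4497 -0.0764  0.0304] max 0.0334
scene s2 23 [ 0.4329 -0.1345  0.031 ] max 0.0355
scene s3 23 [ 0.417  -0.1918  0.0301] max 0.0337
scene s4 23 [ 0.4003 -0.2495  0.0309] max 0.0358
```

```bash
python3 -m crank '[[0.3,-1.46,0,0,0,-0.5,75],[0.6,-2.92,0,0,0,-1,75],[0.9,-4.38,0,0,0,-1.5,75],[1.2,-5.84,0,0,0,-2,75],[1.5,-7.3,0,0,0,-2.5,75]]' 45
```

```text
t: 0.72
eef_pos: [0.326, 0.2717, 0.2145]
eef_rot: [0.0, 0.425, 0.905, -0.0]
wrist_force: [0.9, -0.7, 0.2]
grip_width: 0.0751
grip_force: 0.0
```

```bash
python3 -m crank '[[0.3,-1.46,0,0,0,-0.5,75],[0.6,-2.92,0,0,0,-1,75],[0.9,-4.38,0,0,0,-1.5,75],[1.2,-5.84,0,0,0,-2,75],[1.5,-7.3,0,0,0,-2.5,75]]'
python3 -m crank '[[0.3,-1.46,-0.2,0,0,-0.5,75],[0.6,-2.92,-0.5,0,0,-1,75],[1,-4.38,-0.9,0,0,-1.5,75],[1.5,-5.84,-1.3,0,0,-2,75],[2.2,-7.3,-1.7,0,0,-2.58,75]]'
python3 - <<'E'
from h import *
o=robot.get_obs(); c=vision.camera_params("wrist"); p,d=vision.capture("wrist"); cv2.imwrite("pics/w1.png",p[:,:,::-1]); np.save("pics/w1.npy",d)
W=cloud(d,c=c).reshape(-1,3); W=W[~np.isnan(W[:,0])]
print(o['t'],o['eef_pos'],o['eef_rot'],c['T'][:3,3])
for k,(x,y,zt,D) in dict(A=(.585,-.155,.066,.042),B=(.577,-.213,.071,.05),C=(.562,-.27,.062,.034),D=(.551,-.333,.076,.058)).items():
    m=(np.hypot(W[:,0]-x,W[:,1]-y)<D/2+.012)&(abs(W[:,2]-zt)<.005); s=W[m]
    if m.sum()>30: c,r=cv2.minEnclosingCircle(s[:,:2].astype(np.float32)); print(k,m.sum(),np.round(c,4),'r %.4f'%r,'z %.4f'%np.median(s[:,2]))
E
```

```text
t: 1.35
eef_pos: [0.3861, -0.0204, 0.2147]
eef_rot: [0.0, 0.611, 0.791, 0.0]
wrist_force: [2.0, 0.3, 0.4]
grip_width: 0.075
grip_force: 0.0
t: 1.98
eef_pos: [0.4716, -0.3077, 0.1471]
eef_rot: [-0.0, 0.773, 0.635, -0.0]
wrist_force: [1.3, 0.9, 0.4]
grip_width: 0.0745
grip_force: 0.0
1.975 [ 0.47160836 -0.30766762  0.14711437] [-2.79334524e-04  7.72916688e-01  6.34507457e-01 -4.71392553e-05] [ 0.48522037 -0.24210156  0.31726045]
B 2431 [ 0.5765 -0.2115] r 0.0254 z 0.0705
C 1025 [ 0.5615 -0.2701] r 0.0175 z 0.0615
D 1576 [ 0.5514 -0.3318] r 0.0297 z 0.0753
```

View pics/w1.png

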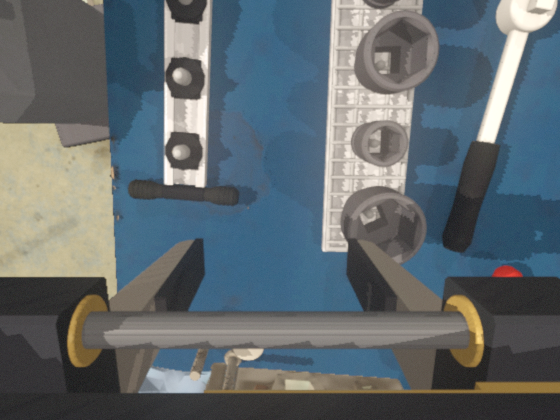

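```bash
python3 -m crank '[[0.5,-0.2,-0.3,0,0,0,75],[1.2,-0.4,-0.6,0,0,0,75],[1.99,-0.62,-0.9,0,0,0,75],[1.99,-0.62,-0.9,0,0,0,75],[1.99,-0.62,-0.9,0,0,0,75]]'
```

```text
t: 2.65
eef_pos: [0.5505, -0.3299, 0.1116]
eef_rot: [-0.001, 0.772, 0.636, -0.0]
wrist_force: [-0.2, 0.2, 0.7]
grip_width: 0.0747
grip_force: 0.0
```

```bash
python3 -m crank '[[0.02,-0.06,-0.5,0,0,0,75],[0.02,-0.06,-1.1,0,0,0,75],[0.02,-0.06,-1.76,0,0,0,75],[0.02,-0.06,-1.76,0,0,0,75],[0.02,-0.06,-1.76,0,0,0,75]]'
python3 -m crank '[[0,0,0,0,0,0,50],[0,0,0,0,0,0,50],[0,0,0,0,0,0,50],[0,0,0,0,0,0,50],[0,0,0,0,0,0,50]]'
```

```text
t: 3.28
eef_pos: [0.5521, -0.3329, 0.0419]
eef_rot: [0.0, 0.772, 0.636, 0.0]
wrist_force: [-0.2, -0.8, -0.3]
grip_width: 0.0747
grip_force: 0.0
t: 3.9
eef_pos: [0.5521, -0.3329, 0.0424]
eef_rot: [0.0, 0.772, 0.636, -0.0]
wrist_force: [-2.9, 1.3, 7.0]
grip_width: 0.0571
grip_force: 45.0
```

```bash
python3 -m crank '[[0,0,0.4,0,0,0,50],[0,0,0.8,0,0,0,50],[0,0,1.15,0,0,0,50],[-0.4,0.2,1.15,0,0,0,50],[-1.1,0.55,1.15,0,0,-0.1,50]]'
python3 -m crank '[[-0.9,0.5,0,0,0,-0.1,50],[-1.8,1,0,0,0,-0.3,50],[-2.62,1.54,0,0,0,-0.38,50],[-2.62,1.54,0,0,0,-0.38,50],[-2.62,1.54,0,0,0,-0.38,50]]'
python3 - <<'E'
from h import *
o=robot.get_obs(); c=vision.camera_params("wrist"); p,d=vision.capture("wrist"); cv2.imwrite("pics/w2.png",p[:,:,::-1]); np.save("pics/w2.npy",d)
W=cloud(d,c=c).reshape(-1,3); W=W[~np.isnan(W[:,0])]; e=o['eef_pos']
print(np.round(o['eef_pos'],4),np.round(o['eef_rot'],3),o['grip_width'])
# lower/visible cylinder: extents of top ring of held socket
zt=.076+e[2]-.0424; m=(np.hypot(W[:,0]-e[0],W[:,1]-e[1])<.04)&(abs(W[:,2]-zt)<.004); s=W[m]; print(zt,m.sum(),s.min(0),s.max(0))
for k,(x,y) in dict(s1=(.4523,-.0761),s2=(.436,-.134),s3=(.42,-.1916)).items():
    m=(np.hypot(W[:,0]-x,W[:,1]-y)<.014)&(W[:,2]>.026)&(W[:,2]<.045); s=W[m]
    if len(s): print(k,m.sum(),np.round(s.mean(0),4),'max %.4f'%s[:,2].max())
E
```

```text
t: 4.53
eef_pos: [0.5088, -0.3111, 0.0886]
eef_rot: [0.001, 0.777, 0.629, 0.0]
wrist_force: [-1.0, -0.3, -5.1]
grip_width: 0.0575
grip_force: 45.0
t: 5.15
eef_pos: [0.4045, -0.2498, 0.0885]
eef_rot: [0.001, 0.798, 0.603, 0.0]
wrist_force: [0.3, 0.7, -4.0]
grip_width: 0.0568
grip_force: 45.0
[ 0.4045 -0.2498  0.0885] [0.001 0.798 0.603 0.   ] 0.05678364195157732
0.1221217047310838 4349 [ 0.36995954 -0.26878344  0.11812202] [ 0.44446109 -0.22020744  0.12610331]
s2 342 [ 0.4353 -0.1334  0.0316] max 0.0357
s3 279 [ 0.4194 -0.1899  0.0316] max 0.0358
```

View pics/w2.png

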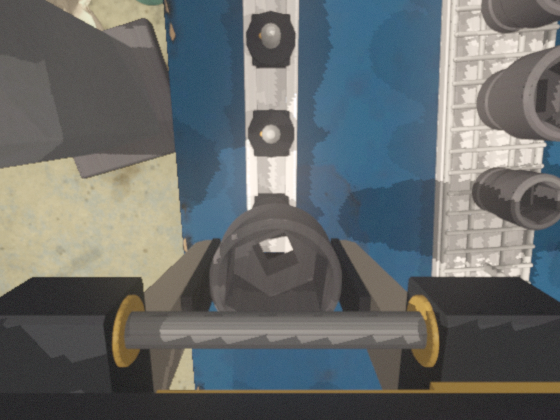

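```bash
python3 -m crank '[[-0.04,0.01,-0.3,0,0,0,50],[-0.04,0.01,-0.6,0,0,0,50],[-0.04,0.01,-0.8,0,0,0,50],[-0.04,0.01,-0.95,0,0,0,50],[-0.04,0.01,-0.95,0,0,0,50]]'
```

```text
t: 5.82
eef_pos: [0.4015, -0.2486, 0.0489]
eef_rot: [-0.001, 0.798, 0.603, -0.0]
wrist_force: [-0.4, 0.1, -4.0]
grip_width: 0.0569
grip_force: 45.0
```

```bash
python3 -m crank '[[0.02,-0.01,-0.08,0,0,0,50],[0.02,-0.01,-0.15,0,0,0,50],[0.02,-0.01,-0.165,0,0,0,50],[0.02,-0.01,-0.165,0,0,0,50],[0.02,-0.01,-0.165,0,0,0,50]]'
python3 -m crank '[[0,0,0,0,0,0,72],[0,0,0,0,0,0,72],[0,0,0,0,0,0,72],[0,0,0,0,0,0,72],[0,0,0,0,0,0,72]]'
```

```text
t: 6.45
eef_pos: [0.4026, -0.2492, 0.043]
eef_rot: [0.0, 0.798, 0.603, 0.0]
wrist_force: [0.7, -0.3, -4.5]
grip_width: 0.0572
grip_force: 45.0
t: 7.08
eef_pos: [0.4026, -0.2492, 0.043]
eef_rot: [0.0, 0.798, 0.603, 0.0]
wrist_force: [-0.4, 0.2, 0.1]
grip_width: 0.0719
grip_force: 0.0
```

```bash
python3 -m crank '[[0,0,0.6,0,0,0,72],[0,0,1.3,0,0,0,70],[0,0,1.8,0,0,0.1,68],[0.6,0.2,1.8,0,0,0.3,68],[1.6,0.4,1.8,0,0,0.48,68]]'
python3 -m crank '[[1,0.2,0,0,0,0,68],[2,0.4,0,0,0,0,68],[2.76,0.52,0,0,0,0,68],[2.76,0.52,0,0,0,0,68],[2.76,0.52,0,0,0,0,68]]'
python3 - <<'E'
from h import *
o=robot.get_obs(); print(np.round(o['eef_pos'],4),np.round(o['eef_rot'],3))
c=vision.camera_params("wrist"); p,d=vision.capture("wrist"); W=cloud(d,c=c).reshape(-1,3); W=W[~np.isnan(W[:,0])]
def ring(x,y,zt,D):
    m=(np.hypot(W[:,0]-x,W[:,1]-y)<D/2+.01)&(abs(W[:,2]-zt)<.005); s=W[m]
    if len(s)>30: c,r=cv2.minEnclosingCircle(s[:,:2].astype(np.float32)); print(len(s),np.round(c,4),'r %.4f'%r,'z %.4f'%np.median(s[:,2]))
ring(.585,-.155,.066,.042); ring(.577,-.213,.071,.05)
p,d=vision.capture("top"); W=cloud(d,"top").reshape(-1,3); W=W[~np.isnan(W[:,0])]; ring(.403,-.249,.076,.058); ring(.585,-.155,.066,.042)
cv2.imwrite("pics/t2.png",p[:,:,::-1])
E
```

```text
t: 7.7
eef_pos: [0.4666, -0.2331, 0.1154]
eef_rot: [0.0, 0.772, 0.636, -0.0]
wrist_force: [-0.0, -1.3, -0.2]
grip_width: 0.0682
grip_force: 0.0
t: 8.32
eef_pos: [0.5758, -0.2122, 0.1145]
eef_rot: [-0.001, 0.772, 0.636, -0.0]
wrist_force: [-0.3, 0.9, 0.1]
grip_width: 0.068
grip_force: 0.0
[ 0.5758 -0.2122  0.1145] [-0.001  0.772  0.636 -0.   ]
1762 [ 0.5857 -0.1532] r 0.0211 z 0.0655
2199 [ 0.5767 -0.2116] r 0.0253 z 0.0705
51 [ 0.5822 -0.1631] r 0.0176 z 0.0646
```

```bash
python3 -m crank '[[0.02,0,-0.5,0,0,0,68],[0.02,0,-1.2,0,0,0,68],[0.02,0,-1.82,0,0,0,68],[0.02,0,-1.82,0,0,0,68],[0.02,0,-1.82,0,0,0,68]]'
python3 -m crank '[[0,0,0,0,0,0,42],[0,0,0,0,0,0,42],[0,0,0,0,0,0,42],[0,0,0,0,0,0,42],[0,0,0,0,0,0,42]]'
```

```text
t: 9.05
eef_pos: [0.5777, -0.2125, 0.0423]
eef_rot: [-0.0, 0.772, 0.636, -0.0]
wrist_force: [0.2, 0.2, 0.3]
grip_width: 0.0679
grip_force: 0.0
t: 9.68
eef_pos: [0.5778, -0.2124, 0.0429]
eef_rot: [0.0, 0.772, 0.636, 0.0]
wrist_force: [-2.3, 0.5, 6.0]
grip_width: 0.0488
grip_force: 45.0
```

```bash
python3 -m crank '[[0,0,0.4,0,0,0,42],[0,0,0.8,0,0,0,42],[0,0,1.15,0,0,0,42],[-0.5,0.05,1.15,0,0,0,42],[-1.3,0.15,1.15,0,0,-0.1,42]]'
python3 -m crank '[[-0.9,0.12,0,0,0,-0.1,42],[-1.8,0.25,0,0,0,-0.3,42],[-2.66,0.37,0,0,0,-0.38,42],[-2.66,0.37,0,0,0,-0.38,42],[-2.66,0.37,0,0,0,-0.38,42]]'
```

```text
t: 10.3
eef_pos: [0.5263, -0.2066, 0.0893]
eef_rot: [0.001, 0.777, 0.629, 0.001]
wrist_force: [-0.3, 0.3, -3.0]
grip_width: 0.0483
grip_force: 45.0
t: 10.92
eef_pos: [0.4207, -0.1921, 0.089]
eef_rot: [0.001, 0.798, 0.603, 0.001]
wrist_force: [-0.0, -0.7, -3.0]
grip_width: 0.0489
grip_force: 45.0
```

```bash
python3 -m crank '[[-0.03,0,-0.3,0,0,0,42],[-0.03,0,-0.6,0,0,0,42],[-0.03,0,-0.8,0,0,0,42],[-0.03,0,-0.95,0,0,0,42],[-0.03,0,-0.95,0,0,0,42]]'
```

```text
t: 11.55
eef_pos: [0.4179, -0.1914, 0.0495]
eef_rot: [-0.0, 0.798, 0.603, -0.0]
wrist_force: [-0.8, 0.5, -3.1]
grip_width: 0.0487
grip_force: 45.0
```

```bash
python3 -m crank '[[0.03,0,-0.08,0,0,0,42],[0.03,0,-0.15,0,0,0,42],[0.03,0,-0.17,0,0,0,42],[0.03,0,-0.17,0,0,0,42],[0.03,0,-0.17,0,0,0,42]]'
python3 -m crank '[[0,0,0,0,0,0,62],[0,0,0,0,0,0,62],[0,0,0,0,0,0,62],[0,0,0,0,0,0,62],[0,0,0,0,0,0,62]]'
```

```text
t: 12.18
eef_pos: [0.4194, -0.1916, 0.0434]
eef_rot: [0.0, 0.798, 0.603, 0.0]
wrist_force: [0.7, -0.1, -3.1]
grip_width: 0.0485
grip_force: 45.0
t: 12.8
eef_pos: [0.4193, -0.1916, 0.0433]
eef_rot: [0.0, 0.798, 0.603, -0.0]
wrist_force: [-0.6, 0.7, 0.6]
grip_width: 0.0622
grip_force: 0.0
```

```bash
python3 -m crank '[[0,0,0.6,0,0,0,62],[0,0,1.3,0,0,0,62],[0,0,1.7,0,0,0.1,60],[0.6,0.2,1.7,0,0,0.3,60],[1.6,0.4,1.7,0,0,0.48,60]]'
python3 -m crank '[[1,0.2,0,0,0,0,60],[2,0.4,0,0,0,0,60],[2.57,0.55,0,0,0,0,60],[2.57,0.55,0,0,0,0,60],[2.57,0.55,0,0,0,0,60]]'
```

```text
t: 13.42
eef_pos: [0.4834, -0.1755, 0.1117]
eef_rot: [0.0, 0.772, 0.636, -0.0]
wrist_force: [0.2, -0.5, 0.4]
grip_width: 0.0598
grip_force: 0.0
t: 14.05
eef_pos: [0.5849, -0.1536, 0.1109]
eef_rot: [-0.001, 0.772, 0.636, -0.0]
wrist_force: [-0.5, 0.3, -0.1]
grip_width: 0.0597
grip_force: 0.0
```

```bash
python3 -m crank '[[0,0,-0.5,0,0,0,60],[0,0,-1.2,0,0,0,60],[0,0,-1.81,0,0,0,60],[0,0,-1.81,0,0,0,60],[0,0,-1.81,0,0,0,60]]'
python3 -m crank '[[0,0,0,0,0,0,34],[0,0,0,0,0,0,34],[0,0,0,0,0,0,34],[0,0,0,0,0,0,34],[0,0,0,0,0,0,34]]'
```

```text
t: 14.68
eef_pos: [0.5861, -0.1539, 0.0398]
eef_rot: [0.0, 0.772, 0.636, 0.0]
wrist_force: [0.1, -0.1, -0.5]
grip_width: 0.0601
grip_force: 0.0
t: 15.3
eef_pos: [0.5864, -0.1537, 0.0398]
eef_rot: [0.0, 0.772, 0.636, 0.0]
wrist_force: [-2.2, 0.8, 6.6]
grip_width: 0.0414
grip_force: 45.0
```

```bash
python3 -m crank '[[0,0,0.4,0,0,0,34],[0,0,0.8,0,0,0,34],[0,0,1.15,0,0,0,34],[-0.5,0.05,1.15,0,0,0,34],[-1.3,0.15,1.15,0,0,-0.1,34]]'
python3 -m crank '[[-0.9,0.12,0,0,0,-0.1,34],[-1.8,0.25,0,0,0,-0.3,34],[-2.47,0.35,0,0,0,-0.38,34],[-2.47,0.35,0,0,0,-0.38,34],[-2.47,0.35,0,0,0,-0.38,34]]'
python3 -m crank '[[-0.02,0,-0.3,0,0,0,34],[-0.02,0,-0.6,0,0,0,34],[-0.02,0,-0.8,0,0,0,34],[-0.02,0,-0.95,0,0,0,34],[-0.02,0,-0.95,0,0,0,34]]'
```

```text
t: 15.92
eef_pos: [0.5347, -0.1477, 0.086]
eef_rot: [0.001, 0.777, 0.629, 0.001]
wrist_force: [-0.4, 0.6, -3.0]
grip_width: 0.0413
grip_force: 45.0
t: 16.55
eef_pos: [0.4368, -0.134, 0.0858]
eef_rot: [0.001, 0.798, 0.603, 0.001]
wrist_force: [0.2, 0.0, -4.0]
grip_width: 0.0414
grip_force: 45.0
t: 17.18
eef_pos: [0.4342, -0.1335, 0.0463]
eef_rot: [-0.0, 0.798, 0.603, -0.0]
wrist_force: [0.6, -0.5, -2.6]
grip_width: 0.0411
grip_force: 45.0
```

```bash
python3 -m crank '[[0.03,0,-0.08,0,0,0,34],[0.03,0,-0.15,0,0,0,34],[0.03,0,-0.17,0,0,0,34],[0.03,0,-0.17,0,0,0,34],[0.03,0,-0.17,0,0,0,34]]'
python3 -m crank '[[0,0,0,0,0,0,56],[0,0,0,0,0,0,56],[0,0,0,0,0,0,56],[0,0,0,0,0,0,56],[0,0,0,0,0,0,56]]'
```

```text
t: 17.8
eef_pos: [0.4358, -0.1336, 0.0402]
eef_rot: [0.0, 0.798, 0.603, 0.0]
wrist_force: [0.2, -0.2, -2.8]
grip_width: 0.0414
grip_force: 45.0
t: 18.42
eef_pos: [0.4358, -0.1336, 0.0402]
eef_rot: [0.0, 0.798, 0.603, 0.0]
wrist_force: [-0.5, 0.8, 0.4]
grip_width: 0.0564
grip_force: 0.0
```

```bash
python3 -m crank '[[0,0,0.6,0,0,0,56],[0,0,1.3,0,0,0,55],[0,0,1.75,0,0,0.1,54],[0.8,-0.5,1.75,0,0,0.3,54],[1.8,-1.3,1.75,0,0,0.48,54]]'
python3 -m crank '[[0.6,-1,0,0,0,0,54],[1.2,-1.9,0,0,0,0,54],[1.35,-2.13,0,0,0,0,54],[1.35,-2.13,0,0,0,0,54],[1.35,-2.13,0,0,0,0,54]]'
python3 - <<'E'
from h import *
o=robot.get_obs(); print(np.round(o['eef_pos'],4),np.round(o['eef_rot'],3))
c=vision.camera_params("wrist"); p,d=vision.capture("wrist"); W=cloud(d,c=c).reshape(-1,3); W=W[~np.isnan(W[:,0])]
m=(np.hypot(W[:,0]-.5613,W[:,1]+.271)<.027)&(abs(W[:,2]-.062)<.005); s=W[m]; c,r=cv2.minEnclosingCircle(s[:,:2].astype(np.float32)); print(len(s),np.round(c,4),'r %.4f'%r)
E
```

```text
t: 19.05
eef_pos: [0.5084, -0.1856, 0.1107]
eef_rot: [0.0, 0.771, 0.637, 0.0]
wrist_force: [1.0, 0.2, 0.1]
grip_width: 0.054
grip_force: 0.0
t: 19.68
eef_pos: [0.5608, -0.2696, 0.1099]
eef_rot: [-0.001, 0.771, 0.636, -0.0]
wrist_force: [0.0, 0.0, -0.3]
grip_width: 0.0538
grip_force: 0.0
[ 0.5608 -0.2696  0.1099] [-0.001  0.771  0.636 -0.   ]
1163 [ 0.5615 -0.2703] r 0.0173
```

Next I descend to TCP z of about 0.036 and grip.

```bash
python3 -m crank '[[0,-0.03,-0.5,0,0,0,54],[0,-0.03,-1.2,0,0,0,54],[0,-0.03,-1.85,0,0,0,54],[0,-0.03,-1.85,0,0,0,54],[0,-0.03,-1.85,0,0,0,54]]'
python3 -m crank '[[0,0,0,0,0,0,26],[0,0,0,0,0,0,26],[0,0,0,0,0,0,26],[0,0,0,0,0,0,26],[0,0,0,0,0,0,26]]'
```

```text
t: 20.35
eef_pos: [0.5619, -0.2719, 0.0363]
eef_rot: [0.0, 0.772, 0.636, 0.0]
wrist_force: [-0.0, -0.4, -0.2]
grip_width: 0.0539
grip_force: 0.0
t: 20.98
eef_pos: [0.5621, -0.2721, 0.0368]
eef_rot: [0.0, 0.772, 0.636, 0.0]
wrist_force: [-1.4, 1.5, 6.2]
grip_width: 0.0322
grip_force: 45.0
```

```bash
python3 -m crank '[[0,0,0.4,0,0,0,26],[0,0,0.8,0,0,0,26],[0,0,1.3,0,0,0,26],[-0.1,0.8,1.3,0,0,0,26],[-0.2,2,1.3,0,0,-0.1,26]]'
python3 -m crank '[[-0.1,1,0,0,0,-0.1,26],[-0.2,2,0,0,0,-0.2,26],[-0.6,2.7,0,0,0,-0.38,26],[-1.2,2.87,0,0,0,-0.38,26],[-1.8,2.87,0,0,0,-0.38,26]]'
python3 -m crank '[[-0.4,0,0,0,0,0,26],[-0.75,0,0,0,0,0,26],[-0.75,0,0,0,0,0,26],[-0.75,0,0,0,0,0,26],[-0.75,0,0,0,0,0,26]]'
```

```text
t: 21.6
eef_pos: [0.5544, -0.1923, 0.0898]
eef_rot: [0.001, 0.778, 0.628, 0.001]
wrist_force: [1.2, 0.6, -0.6]
grip_width: 0.0323
grip_force: 45.0
t: 22.22
eef_pos: [0.4816, -0.0765, 0.0893]
eef_rot: [0.0, 0.797, 0.604, 0.0]
wrist_force: [0.4, -0.6, -1.5]
grip_width: 0.0324
grip_force: 45.0
t: 22.85
eef_pos: [0.4525, -0.0773, 0.0882]
eef_rot: [0.0, 0.798, 0.603, 0.0]
wrist_force: [-0.0, -0.5, -1.7]
grip_width: 0.0324
grip_force: 45.0
```

```bash
python3 -m crank '[[-0.01,0,-0.3,0,0,0,26],[-0.01,0,-0.7,0,0,0,26],[-0.01,0,-0.95,0,0,0,26],[-0.01,0,-1.12,0,0,0,26],[-0.01,0,-1.12,0,0,0,26]]'
```

```text
t: 23.48
eef_pos: [0.4511, -0.0771, 0.0428]
eef_rot: [-0.0, 0.798, 0.603, -0.0]
wrist_force: [-0.7, -0.5, -1.9]
grip_width: 0.0321
grip_force: 45.0
```

```bash
python3 -m crank '[[0.02,0,-0.08,0,0,0,26],[0.02,0,-0.13,0,0,0,26],[0.02,0,-0.15,0,0,0,26],[0.02,0,-0.15,0,0,0,26],[0.02,0,-0.15,0,0,0,26]]'
python3 -m crank '[[0,0,0,0,0,0,54],[0,0,0,0,0,0,54],[0,0,0,0,0,0,54],[0,0,0,0,0,0,54],[0,0,0,0,0,0,54]]'
python3 -m crank '[[0,0,0.6,0,0,0,54],[0,0,1.3,0,0,0,54],[0,0,2.5,0,0,0,54],[0,1,4,0,0,0,54],[0,2.2,5,0,0,0,54]]'
python3 -m crank '[[0,1.5,0,0,0,0,54],[0,3,0,0,0,0,54],[0,4.5,0,0,0,0,54],[0,6,0,0,0,0,54],[0,6,0,0,0,0,54]]'
python3 - <<'E'
from h import *
p,d=vision.capture("top"); q,e=vision.capture("scene")
a=cv2.resize(p[120:290,215:440],None,fx=2.6,fy=2.6,interpolation=cv2.INTER_CUBIC); b=cv2.resize(q[150:330,170:400],None,fx=2.2,fy=2.2); 
cv2.imwrite("pics/end_t.png",a[:,:,::-1]); cv2.imwrite("pics/end_s.png",b[:,:,::-1])
for n,d in(("top",d),("scene",e)):
  W=cloud(d,n).reshape(-1,3); W=W[~np.isnan(W[:,0])]
  for x,y,zt,D in((.452,-.0763,.062,.034),(.4357,-.1337,.066,.042),(.4196,-.1915,.071,.05),(.403,-.249,.076,.058)):
    m=(np.hypot(W[:,0]-x,W[:,1]-y)<D/2+.01)&(abs(W[:,2]-zt)<.006); s=W[m]
    if len(s)>20: c,r=cv2.minEnclosingCircle(s[:,:2].astype(np.float32)); print(n,len(s),np.round(c,4),'r %.4f'%r,'z %.4f'%np.median(s[:,2]),'want',zt)
E
```

```text
t: 24.1
eef_pos: [0.4522, -0.0772, 0.0374]
eef_rot: [0.0, 0.798, 0.603, 0.0]
wrist_force: [0.5, 0.4, -1.4]
grip_width: 0.0321
grip_force: 45.0
t: 24.72
eef_pos: [0.4522, -0.0772, 0.0373]
eef_rot: [-0.0, 0.798, 0.603, -0.0]
wrist_force: [-0.1, -0.7, 1.1]
grip_width: 0.0537
grip_force: 0.0
t: 25.35
eef_pos: [0.4524, 0.0043, 0.2333]
eef_rot: [0.001, 0.798, 0.602, 0.001]
wrist_force: [0.9, 0.7, -0.1]
grip_width: 0.0535
grip_force: 0.0
t: 25.98
eef_pos: [0.4518, 0.2475, 0.231]
eef_rot: [-0.0, 0.796, 0.605, 0.0]
wrist_force: [0.7, -0.5, -0.1]
grip_width: 0.0539
grip_force: 0.0
top 97 [ 0.4537 -0.0777] r 0.0168 z 0.0612 want 0.062
top 139 [ 0.437  -0.1351] r 0.0210 z 0.0648 want 0.066
top 207 [ 0.4182 -0.197 ] r 0.0295 z 0.0701 want 0.071
top 239 [ 0.4042 -0.2446] r 0.0342 z 0.0746 want 0.076
scene 89 [ 0.4519 -0.0777] r 0.0171 z 0.0607 want 0.062
scene 131 [ 0.4349 -0.136 ] r 0.0221 z 0.0645 want 0.066
scene 191 [ 0.419  -0.1969] r 0.0295 z 0.0699 want 0.071
scene 247 [ 0.4025 -0.2445] r 0.0343 z 0.0743 want 0.076
```

View pics/end_t.png

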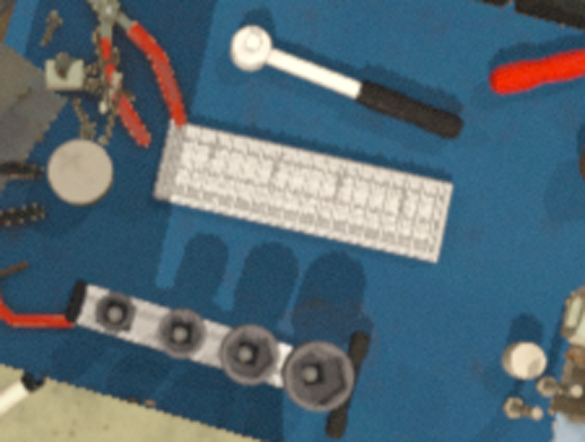

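View pics/end_s.png

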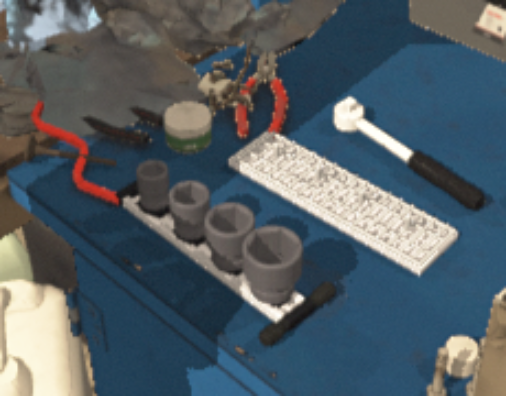

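The top crop shows the four sockets upright over their studs, running from (115,313) for the smallest to (318,375) for the largest next to the handle. The rims are at the same heights as they were on the rack, so all four are seated. The ratchet, tin and tappet look unmoved.

```bash
python3 -c "
from rig import workorder; print(workorder.sign_off())"
```

```text
the job is handed in; nothing more can be done
None
```

All four sockets are on the rail in size order with the largest next to the handle, upright and fully seated; the ratchet, tin and tappet look unmoved, the gripper is clear, and the job was handed in at about 26 s of the 93 s allowed.

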